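Stow the upside-down jigger rim-down in the caddy's round pocket

TASK

Two steel jiggers stand on the bar cart: pick up the one that stands upside down, closed bottom up, and set it, still rim-down, flat on the floor of the round pocket in the dark wooden caddy. Lower it all the way in before you let go rather than dropping it. Leave the other jigger and the copper mug standing where they are.

Things in the scene. Friction and masses are not known exactly. Their poses are not given: they have to be found in the camera images.
- jigger: The jigger to move: plain tapered steel measuring cup, 60 mm high, standing upside down on the cart top: open 52 mm rim below, flat closed 42 mm end on top; about 90 g. Origin: centre of the rim plane, i.e. of its underside as it stands; z points up to the closed end. Round, so yaw means nothing. Nothing stands within 40 mm of its side.
- jigger_open: The other jigger, to be left alone: the same steel cup standing the usual way, 42 mm flat bottom below and open 52 mm mouth up, 60 mm high. Origin: centre of its underside; z up.
- round_pocket (a point): Floor centre of the round pocket: 76 mm diameter, 16 mm deep, flat cork floor 8 mm above the cart top, in a fixed dark wooden block 104 x 196 x 24 mm high that may lie at any yaw. z up, y along the block's long side. A square 76 mm pocket, equally deep and not wanted, is centred 92 mm along +y. Pockets are empty, with nothing tall within 100 mm of this point.
- mug: Copper-coloured steel mug, 84 mm in diameter and 90 mm high, open mouth up, handle reaching 36 mm beyond its side along its own +y. Origin: centre of its underside; z up. To be left standing.

How it is judged:
By the outcome, as a careful person would: the job done as asked, in the order asked, and still so for the second after the job is handed in, with the robot touching nothing.
It also fails if it takes over 32 s, if anything falls off the work surface, if the arm or the gripper's body presses on something with over 40 N, if the wrist force passes 120 N, or if a joint passes its speed limit or range.

ROBOT

A 7-joint arm with a two-finger parallel gripper is mounted at the origin on the work surface. World frame = base frame: x ahead of the robot, y to its left, z up, the work surface at z = 0. Lengths are in m, angles in rad, forces in N, time in s.
With the tool pointing down it reaches from about 0.4 to 0.9 m from the base axis. Payload 5.6 kg.
Tool frame: the origin (TCP) lies at the very end of the fingers, on their centre line; the grasp point (between the pads) lies 19 mm behind it; z points along the fingers, y is the line along which they close (so a half turn about z gives the same grasp; the last joint's range is limited). The gripper opens to 92 mm and grips with 3 to 60 N. Pads are 20 mm wide; open, the fingers measure 128 mm over their backs; the gripper's body (75 mm by 189 mm) begins 69 mm behind the grasp point.
Start: joints at [1.129, 0.468, -0.012, 1.603, 0.006, 1.071, -0.056], TCP at [0.252, -0.599, 0.215] pointing down, gripper open.
Joint ranges: [-2.53, 2.53], [-0.31, 2.02], [-1.57, 1.55], [0.28, 2.44], [-1.29, 4.43], [0.15, 1.84], [-2.92, 2.92]. Speed limits (rad/s): [2.57, 2.57, 3.14, 3.14, 3.14, 3.14, 3.14].

INTERFACE

Orientations are given as [roll, pitch, yaw] about the fixed x, y, z axes, in that order (R = Rz(yaw) Ry(pitch) Rx(roll)).
In Python, from bench import robot, viewer, job gives the robot as it stands (robot), with the cameras (viewer) and the job (job).
- The arm moves only by the shell command python3 nudge.py FILE [FORCE], which reads ROWS from the file FILE. ROWS is a JSON list that holds a single list of rows (three levels of brackets), with 1 to 5 rows, each of 5 numbers: dx, dy, dz in m, then a turn about the tool's z in rad, then the finger opening in m; each row is the pose to reach, as a shift and turn from the pose commanded when the command began, along the tool's axes at that moment; what a row does not reach only later rows make up. A row lasts 1/12 s, in which the tool goes at most 0.0417 m and 0.125 rad, less where a joint would pass 70% of its speed; a pose out of reach is approached as far as the arm can. The fingers move at their own pace and stop on an object; FORCE is the grip in N (left out, the last holds). Time passes only in rows, so rows that do not move let the fingers close. It prints the time, the measured TCP pose, the force, the opening and the grip force at its end. Input that does not fit is refused with a message, and nothing moves.
- robot.get_state(): the state, without advancing time (a new reading comes with each control period).
- viewer.get_image(name): name is "scene" or "side" or "wrist"; returns the picture (480x640x3 uint8, red, green, blue); there is no depth.
- viewer.camera_model(name): a dict with "mtx" (3x3 intrinsics, pixels), "rvec" (rotation vector, rad) and "tvec" (3), from world to camera coordinates, as OpenCV has them. Camera axes: x right, y down, z forward; pixel columns grow to the right and rows downward; lengths in m; the calibration is good to about 2 mm. The wrist camera is an equidistant fisheye: a pixel r from the principal point sees the ray r / f radians off the axis. A picture is of the moment at which its call begins: read the wrist's pose just before it. camera_model takes no time and is no camera call; for the wrist camera it gives the pose at the moment of the call.
- job.finish_job(): hands the job in; it is judged then, once.
The state is a dict: "t": time; "joints": joint angles; "joint_velocities": joint speeds; "joint_efforts": joint torques, N m; "ee_pos": TCP position; "tcp_rot": TCP orientation; "ft_force": force on the tool from outside, world axes, zero at the start; "moment": the same for the moment, N m; "grip_width": finger opening in m; "finger_force": force on a finger pad.
Only numpy, scipy, OpenCV 4.12 (cv2) and the standard library are available. Lean on these libraries where they do the work, as an engineer would, in place of code of your own. Each camera call takes 0.05 s, during which the arm holds its last target. There are 200 camera calls.

## Working session

There is one attempt and no reset: what is moved stays moved. The work goes in short steps, Python scripts to look and compute and a shell command to move; the robot and the scene stay as the last step left them, time stands still between calls to the robot, and variables do not carry over. Pictures are saved under pics/ and viewed, at most 10 in all, crops included, and the job is handed in when it is done.

```bash
ls; mkdir -p pics
python3 - <<'E'
from bench import robot, viewer, job
import cv2,numpy as np
for n in ["scene","side"]:
    im=viewer.get_image(n); cv2.imwrite(f"pics/{n}0.png",im[:,:,::-1])
    m=viewer.camera_model(n); print(n,m)
s=robot.get_state(); print(s['t'],s['ee_pos'],s['tcp_rot'],s['grip_width'])
E
```

```text
bench.py
nudge.py
pics
scene {'mtx': array([[533.37084372,   0.        , 320.62313143],
       [  0.        , 533.37084372, 246.27489348],
       [  0.        ,   0.        ,   1.        ]]), 'rvec': array([ 0.76902938,  2.66182066, -0.96878096]), 'tvec': array([ 0.45367511, -0.22431082,  1.21981118])}
side {'mtx': array([[475.4181443 ,   0.        , 322.89558854],
       [  0.        , 475.4181443 , 235.51249498],
       [  0.        ,   0.        ,   1.        ]]), 'rvec': array([ 0.83291507, -2.36134874,  1.25565741]), 'tvec': array([0.43405266, 0.20778948, 0.44968719])}
0.1 [ 0.25211795 -0.598558    0.21373892] [-3.14001836e+00  1.36428400e-04  3.98749737e-01] 0.09184621339211017
```

View pics/scene0.png

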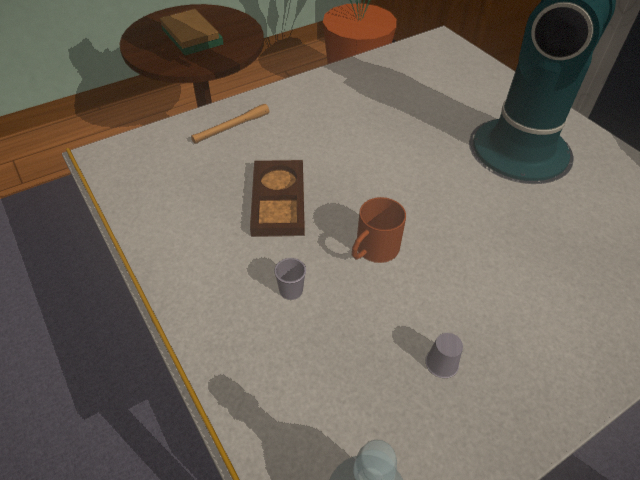

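View pics/side0.png

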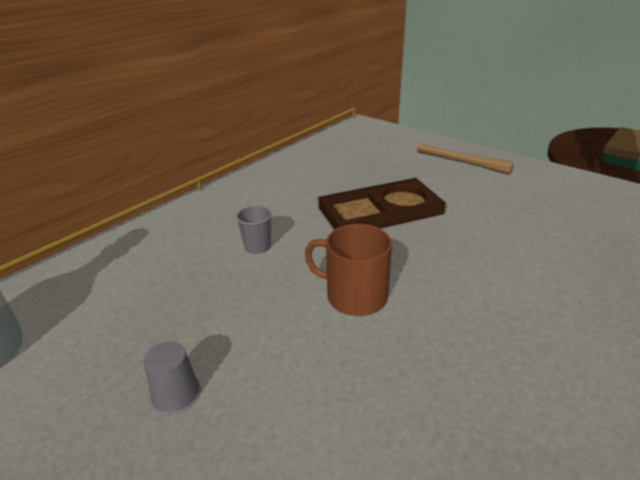

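The inverted jigger is at scene (445,355) and side (171,376). The open one is at scene (290,278) and the mug at (381,230). The caddy's round pocket is at scene (278,180) and side (405,199), and a bottle stands at the bottom of the scene picture (377,465). I'll measure these now.

```bash
cat > h.py <<'E'
import cv2,numpy as np
from bench import robot, viewer, job
def ray(n,uv):
    m=viewer.camera_model(n); R=cv2.Rodrigues(np.array(m['rvec']))[0]; t=np.array(m['tvec']).ravel()
    p=cv2.undistortPoints(np.array([[uv]],float),m['mtx'],None)[0,0]
    return -R.T@t, R.T@np.array([p[0],p[1],1.])
def onz(n,uv,z):
    o,d=ray(n,uv); return o+d*(z-o[2])/d[2]
def proj(n,P):
    m=viewer.camera_model(n); return cv2.projectPoints(np.array(P,float).reshape(-1,1,3),m['rvec'],m['tvec'],m['mtx'],None)[0][:,0]
E
python3 - <<'E'
from h import *
for n,boxes in {"scene":{"jig":(415,320,475,385),"open":(265,245,320,305),"caddy":(240,150,315,245)},"side":{"jig":(130,330,215,420),"open":(225,195,285,262),"caddy":(310,172,450,232)}}.items():
    im=cv2.imread(f"pics/{n}0.png"); f=im.astype(int); b,g,r=f[...,0],f[...,1],f[...,2]
    for k,(x0,y0,x1,y1) in boxes.items():
        sub=np.zeros(im.shape[:2],bool); sub[y0:y1,x0:x1]=1
        if k!="caddy": m=(b-g>3)&sub
        else: m=((r-b>12))&sub
        m=m.astype(np.uint8); m=cv2.morphologyEx(m,cv2.MORPH_OPEN,np.ones((3,3)))
        c,_=cv2.findContours(m,0,1); c=max(c,key=cv2.contourArea); x,y,w,h=cv2.boundingRect(c)
        print(n,k,cv2.contourArea(c),(x,y,w,h))
        if k!="caddy":
            # vertical silhouette mid: centroid near mid-height
            M=cv2.moments(c); u=(M['m10']/M['m00'],M['m01']/M['m00']); print('  z.03',onz(n,u,.03).round(4), 'pix',np.round(u,1))
        else:
            q=cv2.approxPolyDP(cv2.convexHull(c),4,True)[:,0]; 
            for p in q: print('  ',p,onz(n,p,.024)[:2].round(4),onz(n,p,0)[:2].round(4))
            hsv=(r>110)&(r-b>40)&sub; cn,l,st,ce=cv2.connectedComponentsWithStats(hsv.astype(np.uint8))
            for i in range(1,cn):
                if st[i,4]>80: print('  cork',st[i],ce[i].round(1),onz(n,ce[i],.008).round(4))
    big=[cv2.resize(im[y0-8:y1+8,x0-8:x1+8],(400,300)) for x0,y0,x1,y1 in boxes.values()]
    if n=="scene": A=big
cv2.imwrite("pics/crops.png",np.vstack([np.hstack([A[0],A[2]]),np.hstack([big[0],big[2]])]))
E
```

```text
Traceback (most recent call last):
ValueError: max() iterable argument is empty
```

Run:
```python
import cv2
a=cv2.imread("pics/scene0.png");b=cv2.imread("pics/side0.png")
print("scene top",a[344,448],"side",a[362,443],"table",a[340,490],a[390,450],"shadow",a[338,408])
print("side top",b[352,167],"side",b[385,172],"table",b[430,170],b[380,120],"shadow",b[355,215])
print("open",a[285,290],b[235,257],"cork",a[180,278],b[199,405],"wood",a[197,278],a[170,257],b[215,430],b[222,350])
```

```text
scene top [119 117 126] side [89 85 93] table [131 142 150] [126 137 145] shadow [ 99 107 114]
side top [106 102 107] side [101  98 102] table [114 123 126] [114 123 125] shadow [87 93 95]
open [91 90 97] [95 91 95] cork [ 70 118 167] [ 61  97 128] wood [36 48 65] [38 51 70] [12 26 48] [16 32 54]
```

```bash
cat > m.py <<'E'
from h import *
for n,boxes in {"scene":{"jig":(415,320,475,385),"open":(265,245,320,305),"caddy":(240,150,315,245)},"side":{"jig":(130,330,215,420),"open":(225,195,285,262),"caddy":(310,172,450,232)}}.items():
    im=cv2.imread(f"pics/{n}0.png"); f=cv2.GaussianBlur(im,(3,3),0).astype(int); b,g,r=f[...,0],f[...,1],f[...,2]
    for k,(x0,y0,x1,y1) in boxes.items():
        sub=np.zeros(im.shape[:2],bool); sub[y0:y1,x0:x1]=1
        if k!="caddy": m=(g-b<4)&sub
        else: m=((r-b>24)|(r+g+b<190))&sub
        m=m.astype(np.uint8); m=cv2.morphologyEx(m,cv2.MORPH_OPEN,np.ones((3,3)))
        c,_=cv2.findContours(m,0,1); c=max(c,key=cv2.contourArea); x,y,w,h=cv2.boundingRect(c)
        print(n,k,cv2.contourArea(c),(x,y,w,h))
        if k!="caddy":
            M=cv2.moments(c); u=(M['m10']/M['m00'],M['m01']/M['m00']); print('  z.03',onz(n,u,.03).round(4), 'pix',np.round(u,1))
        else:
            q=cv2.approxPolyDP(cv2.convexHull(c),4,True)[:,0]
            for p in q: print('  ',p,onz(n,p,.024)[:2].round(4),onz(n,p,0)[:2].round(4))
            hsv=(r-b>45)&(r>85)&sub; cn,l,st,ce=cv2.connectedComponentsWithStats(hsv.astype(np.uint8))
            for i in range(1,cn):
                if st[i,4]>80: print('  cork',st[i],ce[i].round(1),onz(n,ce[i],.008).round(4))
        cv2.drawContours(im,[c],-1,(0,255,0),1)
    big=[cv2.resize(im[y0-8:y1+8,x0-8:x1+8],(400,300)) for x0,y0,x1,y1 in boxes.values()]
    if n=="scene": A=big
cv2.imwrite("pics/crops.png",np.vstack([np.hstack([A[0],A[2]]),np.hstack([big[0],big[2]])]))
E
python3 m.py
```

```text
scene jig 1171.5 (426, 333, 37, 45)
  z.03 [0.5129 0.3227 0.03  ] pix [444.7 355.5]
scene open 944.0 (275, 258, 31, 41)
  z.03 [0.6412 0.0613 0.03  ] pix [290.2 277.2]
scene caddy 3843.0 (250, 159, 55, 78)
   [302 160] [ 0.4582 -0.2004] [ 0.4439 -0.2245]
   [304 234] [ 0.5652 -0.0168] [ 0.5543 -0.0351]
   [252 235] [ 0.6498 -0.0663] [ 0.6416 -0.0861]
   [254 161] [ 0.5474 -0.2513] [ 0.5359 -0.2771]
  cork [261 170  35  21 538] [277.7 179.6] [ 0.5251 -0.1896  0.008 ]
  cork [258 200  39  24 894] [277.3 211.4] [ 0.572  -0.1087  0.008 ]
side jig 2996.0 (144, 341, 57, 74)
  z.03 [0.508  0.3198 0.03  ] pix [170.4 378.3]
side open 1295.5 (236, 206, 35, 48)
  z.03 [0.6521 0.0588 0.03  ] pix [255.1 228.3]
side caddy 4457.0 (319, 178, 126, 54)
   [444 202] [ 0.4617 -0.2046] [ 0.4794 -0.2444]
   [440 214] [ 0.4481 -0.1646] [ 0.465  -0.2021]
   [382 231] [ 0.495  -0.0638] [ 0.5146 -0.0953]
   [334 231] [ 0.5546 -0.0179] [ 0.5777 -0.0467]
   [319 208] [ 0.6194 -0.0586] [ 0.6464 -0.0898]
   [319 197] [ 0.6442 -0.0882] [ 0.6726 -0.1212]
   [413 178] [ 0.5505 -0.2517] [ 0.5735 -0.2943]
  cork [385 192  39  14 420] [404.  198.6] [ 0.5365 -0.1989  0.008 ]
  cork [334 198  46  22 623] [356.2 208.5] [ 0.5843 -0.1179  0.008 ]
  cork [333 224  51   8 303] [357.8 228.1] [ 0.5443 -0.0678  0.008 ]
```

View pics/crops.png

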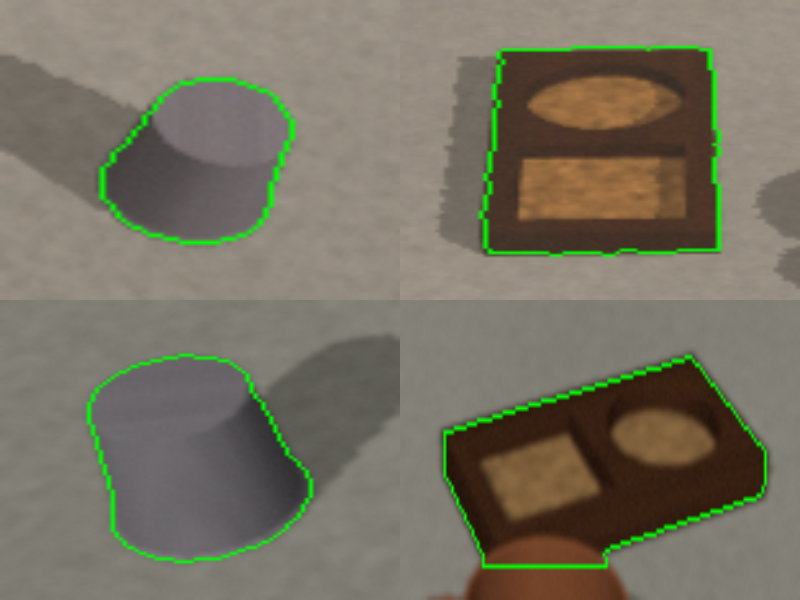

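The crops show both masks following the inverted jigger and the caddy outline cleanly; in the side view the mug only cuts the caddy's near edge. Next I'll refine the jigger from its top ellipse and check the bottle and the mug.

Run:
```python
from h import *
print("cams",ray("scene",(320,240))[0].round(3),ray("side",(320,240))[0].round(3))
print("jig top",onz("scene",(449.2,344.7),.06).round(4),onz("side",(164.4,356.3),.06).round(4))
def tri(a,b):
    A=np.zeros((3,3));B=np.zeros(3)
    for n,u in (("scene",a),("side",b)):
        o,d=ray(n,u);d/=np.linalg.norm(d);P=np.eye(3)-np.outer(d,d);A+=P;B+=P@o
    return np.linalg.solve(A,B).round(4)
print("jig centroid tri",tri((444.7,355.5),(170.4,378.3)))
print("jig top tri",tri((449.2,344.7),(164.4,356.3)))
print("mug top",tri((382,213),(359,243)),"bottle z.15/.25",onz("scene",(377,455),.15).round(3),onz("scene",(377,455),.25).round(3),onz("scene",(377,480),.0).round(3))
th=np.linspace(0,2*np.pi,90);C=np.c_[np.cos(th),np.sin(th),0*th]
P=np.array([.5285,-.183,0]);J=np.array([.511,.3205,0])
rows=[]
for n in("scene","side"):
    im=cv2.imread(f"pics/{n}0.png")
    for c,r,z in((P,.038,.024),(P,.038,.008),(J,.021,.06),(J,.026,0)):
        cv2.polylines(im,[proj(n,c+C*r+[0,0,z]).round().astype(int)],True,(0,255,0),1)
    x,y=proj(n,J+[0,0,.03])[0].astype(int);u,v=proj(n,P)[0].astype(int)
    rows.append(np.hstack([cv2.resize(im[b-45:b+45,a-60:a+60],(400,300)) for a,b in((x,y),(u,v))]))
cv2.imwrite("pics/chk.png",np.vstack(rows))
from scipy.spatial.transform import Rotation as R
s=robot.get_state();Rt=R.from_euler('xyz',s['tcp_rot']).as_matrix()
for w in([.5,-.3,.21],[.511,.3205,.2],[.511,.3205,.024]): print(w,(Rt.T@(np.array(w)-s['ee_pos'])).round(4))
```

```text
cams [0.908 0.558 0.779] [0.162 0.471 0.431]
jig top [0.5104 0.3217 0.06  ] [0.511 0.318 0.06 ]
jig centroid tri [0.5107 0.3201 0.0265]
jig top tri [0.5102 0.32   0.0603]
mug top [0.4493 0.063  0.0889] bottle z.15/.25 [0.729 0.417 0.15 ] [0.758 0.44  0.25 ] [0.707 0.411 0.   ]
[0.5, -0.3, 0.21] [ 0.3444 -0.1789  0.004 ]
[0.511, 0.3205, 0.2] [ 0.5954 -0.7464  0.0148]
[0.511, 0.3205, 0.024] [ 0.5954 -0.7461  0.1908]
```

View pics/chk.png

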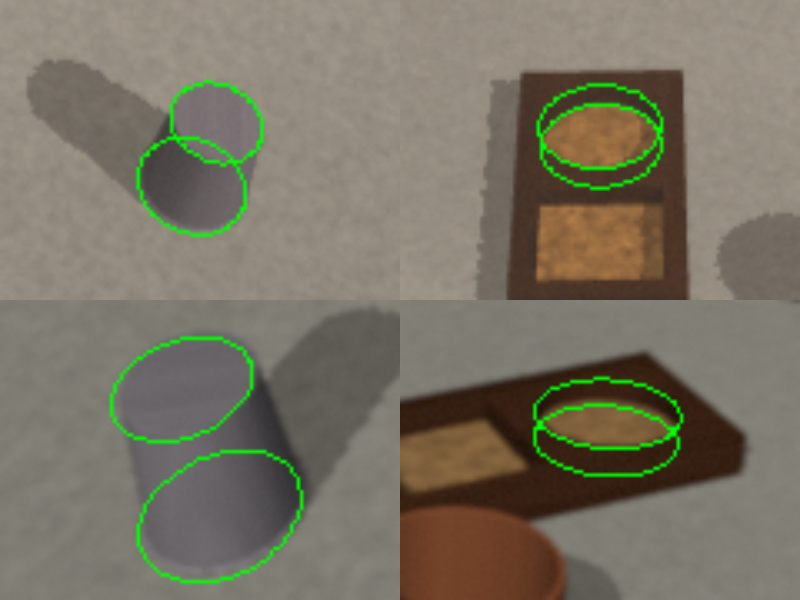

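The projected circles fall on the pocket (0.5285,-0.183) and the jigger (0.511,0.320) in both views, so both measurements hold. I'll move above the jigger.

```bash
echo '[[[0.035,-0.018,0,0,0.09],[0.07,-0.036,0,0,0.09],[0.105,-0.054,0,0,0.09],[0.14,-0.072,0,0,0.09],[0.175,-0.09,0,0,0.09]]]' > m.json && python3 nudge.py m.json
echo '[[[0.035,-0.018,0,0,0.09],[0.07,-0.036,0,0,0.09],[0.105,-0.054,0,0,0.09],[0.14,-0.072,0,0,0.09],[0.17,-0.09,0,0,0.09]]]' > m.json && python3 nudge.py m.json
```

```text
t: 0.52
ee_pos: [0.3794, -0.4464, 0.2142]
tcp_rot: [-3.141, 0.0, 0.398]
ft_force: [0.1, 0.4, -0.3]
grip_width: 0.0899
finger_force: 0.0
t: 0.93
ee_pos: [0.5018, -0.2968, 0.2144]
tcp_rot: [-3.141, -0.0, 0.4]
ft_force: [1.0, -0.7, -1.1]
grip_width: 0.09
finger_force: 0.0
```

```bash
echo '[[[0.016,-0.037,0,0,0.09],[0.032,-0.074,0,0,0.09],[0.048,-0.111,0,0,0.09],[0.064,-0.148,0,0,0.09],[0.08,-0.185,0,0,0.09]]]' > m.json && python3 nudge.py m.json
echo '[[[0.016,-0.037,0,0,0.09],[0.032,-0.074,0,0,0.09],[0.048,-0.111,0,0,0.09],[0.064,-0.148,0,0,0.09],[0.08,-0.185,0,0,0.09]]]' > m.json && python3 nudge.py m.json
echo '[[[0.016,-0.037,0,0,0.09],[0.032,-0.074,0,0,0.09],[0.048,-0.111,0,0,0.09],[0.064,-0.148,0,0,0.09],[0.08,-0.185,0,0,0.09]]]' > m.json && python3 nudge.py m.json
echo '[[[0,0,0,0,0.09]]]' > m.json && python3 nudge.py m.json
cat > go.py <<'E'
import sys
from h import *
from scipy.spatial.transform import Rotation as R
s=robot.get_state();Rt=R.from_euler('xyz',s['tcp_rot']).as_matrix()
print(np.round(s['ee_pos'],4),"tool shift",(Rt.T@(np.array(sys.argv[1:4],float)-s['ee_pos'])).round(4),"j",np.round(s['joints'],2))
E
python3 go.py .511 .3203 .024
```

```text
t: 1.35
ee_pos: [0.5017, -0.0957, 0.2143]
tcp_rot: [-3.141, 0.001, 0.399]
ft_force: [1.0, 0.1, -1.3]
grip_width: 0.0901
finger_force: 0.0
t: 1.77
ee_pos: [0.5037, 0.1057, 0.2145]
tcp_rot: [3.141, 0.0, 0.399]
ft_force: [0.4, 0.2, -0.6]
grip_width: 0.0898
finger_force: 0.0
t: 2.18
ee_pos: [0.5056, 0.3071, 0.2142]
tcp_rot: [3.141, 0.001, 0.399]
ft_force: [0.6, -0.6, 1.5]
grip_width: 0.0902
finger_force: 0.0
t: 2.27
ee_pos: [0.5032, 0.3149, 0.2145]
tcp_rot: [-3.136, -0.001, 0.409]
ft_force: [-0.8, 1.1, 0.5]
grip_width: 0.09
finger_force: 0.0
[0.5032 0.3149 0.2145] tool shift [ 0.0091 -0.0007  0.1905] j [-0.28  0.42 -0.43  1.73  0.19  1.04 -1.94]
```

```bash
echo '[[[0.009,-0.001,0.02,0,0.09],[0.009,-0.001,0.05,0,0.09],[0.009,-0.001,0.08,0,0.09],[0.009,-0.001,0.1,0,0.09],[0.009,-0.001,0.1,0,0.09]]]' > m.json && python3 nudge.py m.json
python3 go.py .511 .3203 .024
python3 - <<'E'
from h import *
m=viewer.camera_model("wrist"); im=viewer.get_image("wrist"); cv2.imwrite("pics/w1.png",im[:,:,::-1])
E
```

```text
t: 2.68
ee_pos: [0.5111, 0.3075, 0.1097]
tcp_rot: [3.14, 0.009, 0.399]
ft_force: [-1.1, -0.4, -1.3]
grip_width: 0.09
finger_force: 0.0
[0.5111 0.3075 0.1097] tool shift [ 0.0057 -0.012   0.0856] j [-0.3   0.55 -0.39  1.79  0.26  0.86 -1.99]
```

View pics/w1.png

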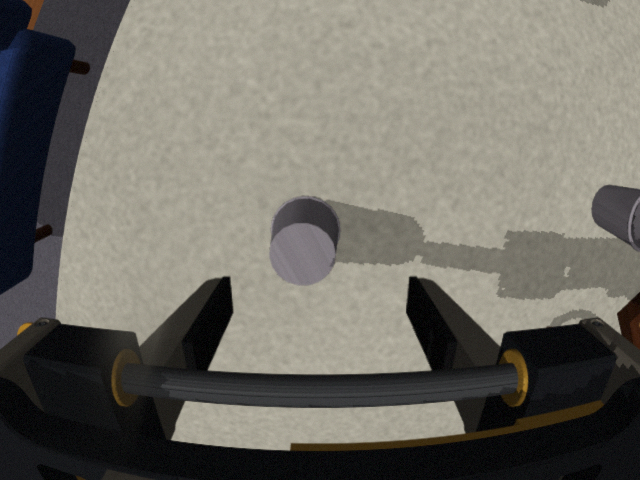

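The wrist view shows the jigger top at (303,252), slightly left of the finger midline at about 320. That agrees with the roughly 11 mm of tool -y still to go.

```bash
echo '[[[0.003,-0.011,0,0,0.09],[0.003,-0.011,0,0,0.09],[0.003,-0.011,0,0,0.09]]]' > m.json && python3 nudge.py m.json; python3 go.py .511 .3203 .024; echo '[[[0,0,0,0,0.09],[0,0,0,0,0.09]]]' > m.json && python3 nudge.py m.json;python3 go.py .511 .3203 .024
```

```text
t: 2.98
ee_pos: [0.513, 0.3231, 0.1164]
tcp_rot: [-3.14, -0.003, 0.4]
ft_force: [1.6, 0.2, -0.1]
grip_width: 0.0898
finger_force: 0.0
[0.513  0.3231 0.1164] tool shift [-0.0032  0.0019  0.0924] j [-0.32  0.55 -0.39  1.77  0.26  0.87 -2.  ]
t: 3.15
ee_pos: [0.513, 0.3213, 0.1156]
tcp_rot: [3.141, -0.002, 0.399]
ft_force: [0.0, -0.5, -0.2]
grip_width: 0.0901
finger_force: 0.0
[0.513  0.3213 0.1156] tool shift [-0.0024  0.0002  0.0916] j [-0.32  0.55 -0.39  1.78  0.26  0.87 -2.  ]
```

```bash
echo '[[[-0.002,0,0.03,0,0.09],[-0.002,0,0.06,0,0.09],[-0.002,0,0.08,0,0.09],[-0.002,0,0.091,0,0.09],[-0.002,0,0.091,0,0.09]]]' > m.json && python3 nudge.py m.json; echo '[[[0,0,0,0,0.09],[0,0,0,0,0.09]]]' > m.json && python3 nudge.py m.json;python3 go.py .511 .3203 .024
```

```text
t: 3.57
ee_pos: [0.5094, 0.3192, 0.0214]
tcp_rot: [3.141, 0.004, 0.399]
ft_force: [-1.0, -0.3, -0.1]
grip_width: 0.0897
finger_force: 0.0
t: 3.73
ee_pos: [0.5116, 0.3211, 0.025]
tcp_rot: [-3.141, -0.002, 0.399]
ft_force: [0.5, 0.2, 0.4]
grip_width: 0.0899
finger_force: 0.0
[0.5116 0.3211 0.025 ] tool shift [-0.0009  0.0005  0.001 ] j [-0.36  0.67 -0.34  1.82  0.33  0.71 -2.06]
```

```bash
echo '[[[0,0,0,0,0.05],[0,0,0,0,0.04],[0,0,0,0,0.03],[0,0,0,0,0.03],[0,0,0,0,0.03]]]' > m.json && python3 nudge.py m.json 20; echo '[[[0,0,0,0,0.03],[0,0,0,0,0.03],[0,0,0,0,0.03]]]' > m.json && python3 nudge.py m.json; python3 go.py .511 .3203 .024
```

```text
t: 4.15
ee_pos: [0.5108, 0.3205, 0.0239]
tcp_rot: [3.142, -0.001, 0.399]
ft_force: [-0.2, 0.6, -0.7]
grip_width: 0.0586
finger_force: 0.0
t: 4.4
ee_pos: [0.5108, 0.3202, 0.0236]
tcp_rot: [3.141, 0.0, 0.399]
ft_force: [0.6, -0.9, 1.6]
grip_width: 0.047
finger_force: 20.0
[0.5108 0.3202 0.0236] tool shift [ 0.0002  0.     -0.0004] j [-0.36  0.67 -0.34  1.82  0.33  0.71 -2.06]
```

```bash
echo '[[[0,0,0,0,0.03],[0,0,-0.01,0,0.03],[0,0,-0.025,0,0.03],[0,0,-0.045,0,0.03],[0,0,-0.07,0,0.03]]]' > m.json && python3 nudge.py m.json; echo '[[[0,0,-0.025,0,0.03],[0,0,-0.05,0,0.03],[0,0,-0.07,0,0.03],[0,0,-0.08,0,0.03],[0,0,-0.08,0,0.03]]]' > m.json && python3 nudge.py m.json; echo '[[[0,0,0,0,0.03],[0,0,0,0,0.03]]]' > m.json && python3 nudge.py m.json; python3 go.py .5285 -.183 .033
python3 - <<'E'
from h import *
im=viewer.get_image("side"); cv2.imwrite("pics/s1.png",im[:,:,::-1])
E
```

```text
t: 4.82
ee_pos: [0.5095, 0.3199, 0.0935]
tcp_rot: [3.141, 0.003, 0.399]
ft_force: [1.3, -0.8, 0.0]
grip_width: 0.0469
finger_force: 19.9
t: 5.23
ee_pos: [0.5118, 0.3214, 0.1764]
tcp_rot: [-3.141, -0.005, 0.399]
ft_force: [-0.8, -0.4, -0.6]
grip_width: 0.047
finger_force: 19.9
t: 5.4
ee_pos: [0.5099, 0.3197, 0.1721]
tcp_rot: [3.141, 0.003, 0.399]
ft_force: [1.0, -0.7, -1.5]
grip_width: 0.0471
finger_force: 19.9
[0.5099 0.3197 0.1721] tool shift [-0.1777  0.4704  0.1398] j [-0.3   0.48 -0.42  1.74  0.23  0.98 -1.97]
```

View pics/s1.png

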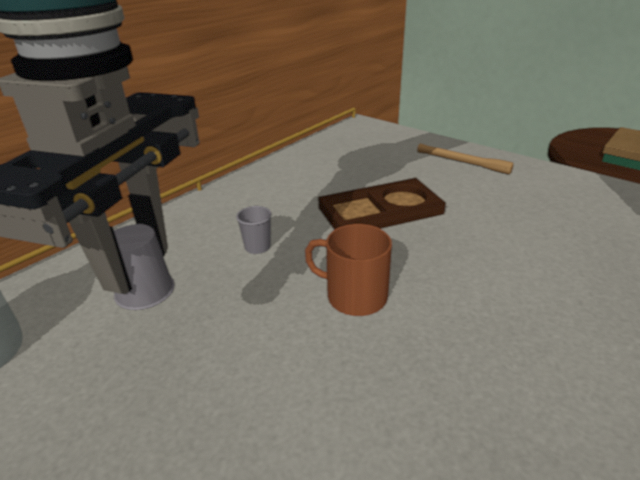

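The jigger hangs upright at side (142,270), rim down, about 0.148 m up and clear of the 0.09 m mug. Carrying it to the pocket.

```bash
echo '[[[-0.006,0.016,0,0,0.03],[-0.018,0.047,0,0,0.03],[-0.03,0.078,0,0,0.03],[-0.042,0.11,0,0,0.03],[-0.054,0.142,0,0,0.03]]]' > m.json && python3 nudge.py m.json
echo '[[[-0.012,0.032,0,0,0.03],[-0.024,0.064,0,0,0.03],[-0.036,0.096,0,0,0.03],[-0.048,0.128,0,0,0.03],[-0.06,0.16,0,0,0.03]]]' > m.json && python3 nudge.py m.json
echo '[[[-0.012,0.032,0,0,0.03],[-0.024,0.064,0,0,0.03],[-0.036,0.096,0,0,0.03],[-0.046,0.122,0,0,0.03],[-0.054,0.143,0,0,0.03]]]' > m.json && python3 nudge.py m.json
echo '[[[-0.006,0.015,0,0,0.03],[-0.009,0.025,0,0,0.03],[-0.009,0.025,0,0,0.03],[-0.009,0.025,0,0,0.03],[-0.009,0.025,0,0,0.03]]]' > m.json && python3 nudge.py m.json
echo '[[[0,0,0,0,0.03],[0,0,0,0,0.03]]]' > m.json && python3 nudge.py m.json; python3 go.py .5285 -.183 .033
```

```text
t: 5.87
ee_pos: [0.515, 0.1669, 0.172]
tcp_rot: [-3.141, 0.003, 0.399]
ft_force: [0.8, 0.4, -0.9]
grip_width: 0.0468
finger_force: 19.9
t: 6.28
ee_pos: [0.5219, -0.0038, 0.1723]
tcp_rot: [-3.141, 0.002, 0.399]
ft_force: [0.6, 0.9, -0.0]
grip_width: 0.0469
finger_force: 19.9
t: 6.7
ee_pos: [0.5274, -0.1577, 0.1721]
tcp_rot: [-3.141, 0.002, 0.396]
ft_force: [-0.2, 0.8, -0.5]
grip_width: 0.047
finger_force: 19.9
t: 7.12
ee_pos: [0.53, -0.1796, 0.1731]
tcp_rot: [-3.14, 0.0, 0.401]
ft_force: [0.7, 0.8, -0.9]
grip_width: 0.0468
finger_force: 19.9
t: 7.28
ee_pos: [0.5302, -0.18, 0.1736]
tcp_rot: [-3.141, -0.0, 0.401]
ft_force: [-0.7, -0.3, -1.2]
grip_width: 0.047
finger_force: 19.9
[ 0.5302 -0.18    0.1736] tool shift [-0.0027  0.0021  0.1406] j [ 0.48  0.38 -0.27  1.85  0.12  0.92 -1.01]
```

```bash
echo '[[[-0.003,0.002,0.02,0,0.03],[-0.003,0.002,0.05,0,0.03],[-0.003,0.002,0.08,0,0.03],[-0.003,0.002,0.1,0,0.03],[-0.003,0.002,0.11,0,0.03]]]' > m.json && python3 nudge.py m.json
echo '[[[0,0,0,0,0.03],[0,0,0,0,0.03],[0,0,0,0,0.03]]]' > m.json && python3 nudge.py m.json; python3 go.py .5285 -.183 .0316
python3 - <<'E'
from h import *
a=viewer.get_image("scene")[130:250,210:370,::-1];b=viewer.get_image("side")[140:260,320:480,::-1]
cv2.imwrite("pics/p1.png",np.hstack([cv2.resize(x,(400,300)) for x in(a,b)]))
E
```

```text
t: 7.7
ee_pos: [0.5264, -0.1832, 0.061]
tcp_rot: [-3.139, 0.003, 0.4]
ft_force: [0.0, 0.1, -2.1]
grip_width: 0.0465
finger_force: 19.9
t: 7.95
ee_pos: [0.5293, -0.1845, 0.065]
tcp_rot: [3.14, -0.002, 0.399]
ft_force: [0.3, 0.2, -1.1]
grip_width: 0.0468
finger_force: 19.9
[ 0.5293 -0.1845  0.065 ] tool shift [-0.0002 -0.0018  0.0334] j [ 0.46  0.53 -0.23  1.92  0.18  0.71 -1.05]
```

View pics/p1.png

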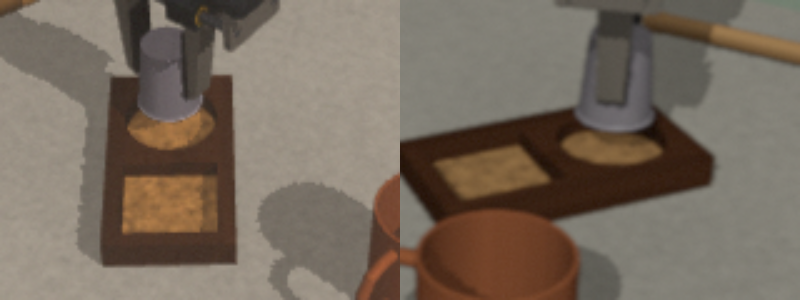

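The jigger is centred over the round pocket in both views: rim at crop (170,105) left and (615,112) right. Lowering in and then creeping to contact.

```bash
echo '[[[0,-0.001,0.007,0,0.03],[0,-0.001,0.014,0,0.03],[0,-0.001,0.021,0,0.03],[0,-0.001,0.026,0,0.03],[0,-0.001,0.026,0,0.03]]]' > m.json && python3 nudge.py m.json
echo '[[[0,0,0,0,0.03],[0,0,0,0,0.03],[0,0,0,0,0.03]]]' > m.json && python3 nudge.py m.json
echo '[[[0,0,0.002,0,0.03],[0,0,0.003,0,0.03],[0,0,0.004,0,0.03],[0,0,0.005,0,0.03],[0,0,0.005,0,0.03]]]' > m.json && python3 nudge.py m.json
echo '[[[0,0,0,0,0.03],[0,0,0,0,0.03],[0,0,0,0,0.03]]]' > m.json && python3 nudge.py m.json; python3 go.py .5285 -.183 .0316
```

```text
t: 8.47
ee_pos: [0.5266, -0.1833, 0.036]
tcp_rot: [-3.14, 0.002, 0.399]
ft_force: [1.0, -0.0, -1.7]
grip_width: 0.0472
finger_force: 19.9
t: 8.72
ee_pos: [0.5279, -0.1836, 0.0378]
tcp_rot: [3.141, -0.0, 0.399]
ft_force: [0.1, 0.5, -0.4]
grip_width: 0.0468
finger_force: 19.9
t: 9.13
ee_pos: [0.5275, -0.1835, 0.0324]
tcp_rot: [-3.141, 0.0, 0.399]
ft_force: [-0.4, -0.2, -0.4]
grip_width: 0.0469
finger_force: 19.9
t: 9.38
ee_pos: [0.5277, -0.1836, 0.0326]
tcp_rot: [3.142, -0.0, 0.399]
ft_force: [0.0, -0.5, -1.8]
grip_width: 0.0471
finger_force: 19.9
[ 0.5277 -0.1836  0.0326] tool shift [ 0.001  -0.0002  0.001 ] j [ 0.45  0.58 -0.22  1.93  0.2   0.65 -1.07]
```

```bash
echo '[[[0,0,0.001,0,0.03],[0,0,0.001,0,0.03],[0,0,0.001,0,0.03],[0,0,0.001,0,0.03]]]' > m.json && python3 nudge.py m.json; echo '[[[0,0,0.0005,0,0.03],[0,0,0.0005,0,0.03],[0,0,0.0005,0,0.03],[0,0,0.0005,0,0.03]]]' > m.json && python3 nudge.py m.json
```

```text
t: 9.72
ee_pos: [0.5278, -0.1836, 0.0316]
tcp_rot: [3.141, -0.0, 0.399]
ft_force: [1.1, -0.2, -0.4]
grip_width: 0.0467
finger_force: 19.9
t: 10.05
ee_pos: [0.5278, -0.1836, 0.0315]
tcp_rot: [3.141, -0.0, 0.399]
ft_force: [-1.9, -0.8, 6.0]
grip_width: 0.0464
finger_force: 20.2
```

Contact shows as 6 N upward at the expected height of 0.0315 m, so the jigger is on the floor. Releasing and backing off straight up.

```bash
echo '[[[0,0,0,0,0.05],[0,0,0,0,0.055],[0,0,0,0,0.06],[0,0,0,0,0.07],[0,0,0,0,0.08]]]' > m.json && python3 nudge.py m.json; echo '[[[0,0,0,0,0.085],[0,0,0,0,0.085],[0,0,0,0,0.085],[0,0,0,0,0.085]]]' > m.json && python3 nudge.py m.json
echo '[[[0,0,-0.01,0,0.085],[0,0,-0.03,0,0.085],[0,0,-0.06,0,0.085],[0,0,-0.09,0,0.085],[0,0,-0.12,0,0.085]]]' > m.json && python3 nudge.py m.json; echo '[[[0,0,-0.02,0,0.085],[0,0,-0.04,0,0.085],[0,0,-0.04,0,0.085],[0,0,-0.04,0,0.085],[0,0,-0.04,0,0.085]]]' > m.json && python3 nudge.py m.json
python3 - <<'E'
from h import *
a=viewer.get_image("scene")[130:310,210:450,::-1];b=viewer.get_image("side")[140:320,220:460,::-1]
cv2.imwrite("pics/p2.png",np.hstack([cv2.resize(x,(400,300)) for x in(a,b)]))
E
```

```text
t: 10.47
ee_pos: [0.5276, -0.1835, 0.0309]
tcp_rot: [-3.141, 0.0, 0.399]
ft_force: [0.3, -0.1, -0.4]
grip_width: 0.071
finger_force: 0.0
t: 10.8
ee_pos: [0.5276, -0.1835, 0.031]
tcp_rot: [3.142, 0.0, 0.399]
ft_force: [-0.6, 0.7, -0.3]
grip_width: 0.0852
finger_force: 0.0
t: 11.22
ee_pos: [0.5274, -0.1834, 0.153]
tcp_rot: [-3.141, 0.0, 0.399]
ft_force: [0.6, 0.5, -0.0]
grip_width: 0.085
finger_force: 0.0
t: 11.63
ee_pos: [0.527, -0.1835, 0.1905]
tcp_rot: [-3.141, 0.001, 0.399]
ft_force: [0.4, -0.0, -0.1]
grip_width: 0.0848
finger_force: 0.0
```

View pics/p2.png

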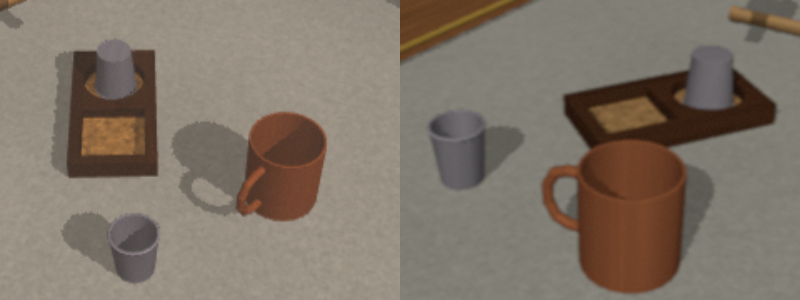

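The jigger stands level and rim-down in the round pocket, at crop (115,70) left and (710,80) right. The mug and the open jigger have not moved, so I'm handing in.

```bash
python3 -c "
from bench import robot, viewer, job
print(job.finish_job())"
```

```text
the job is handed in; nothing more can be done
None
```

The upside-down jigger now stands rim-down on the floor of the round pocket, lowered to contact before release; the other jigger and the mug were left untouched, and I handed the job in at about 12 s, with no verdict returned.

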